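# Lever open the cutlery case with the spreader

## Robot

A 7-joint arm with a two-finger parallel gripper is mounted at the origin on the work surface. World frame = base frame: x ahead of the robot, y to its left, z up, the work surface at z = 0. Lengths are in m, angles in rad, forces in N, time in s.
With the tool pointing down it reaches from about 0.425 to 0.875 m from the base axis. Payload 4.7 kg.
Tool frame: the origin (TCP) lies at the very end of the fingers, on their centre line; the grasp point (between the pads) lies 19 mm behind it; z points along the fingers, y is the line along which they close (so a half turn about z gives the same grasp; the last joint's range is limited). The gripper opens to 87 mm and grips with 3 to 60 N. Pads are 19 mm wide; open, the fingers measure 117 mm over their backs; the gripper's body (75 mm by 190 mm) begins 51 mm behind the grasp point.
Start: joints at [-1.127, 0.321, -0.07, 1.45, 0.023, 1.371, -0.057], TCP at [0.271, 0.591, 0.223] pointing down, gripper open.
Joint ranges: [-2.86, 2.86], [-0.3, 2.09], [-1.38, 1.24], [0.06, 2.45], [-1.56, 4.7], [0.09, 2.05], [-2.69, 2.69]. Speed limits (rad/s): [2.57, 2.57, 3.14, 3.14, 3.14, 3.14, 3.14].

## Interface

Orientations are given as a rotation vector (axis times angle).
In Python, from bench import ctrl, get_image, job gives the robot as it stands.
- The arm moves only by the shell command python3 -m crank 'ROWS' [FORCE]. ROWS is JSON, a list that holds one entry, the list of rows, each a list of 5 numbers: the shift along the tool's x, y, z in mm, then the turn about the tool's z in rad, then the closure, from -1 (fully open) to 1 (shut), so that 0 is half open. A call has 1 to 10 rows; each row shifts and turns the commanded pose from where the row before left it, along the tool's axes as they then stand; what a row does not reach is not made up. A row lasts 1/12 s, in which the tool goes at most 41.7 mm and 7.16 degrees, less where a joint would pass 70% of its speed; a pose out of reach is approached as far as the arm can. A call with a gripper value outside its range is refused whole. The fingers move at their own pace and stop on an object; FORCE is the grip in N (left out, the last holds). Time passes only in rows, so rows that do not move let the fingers close. It gives the time, the measured TCP pose, the force, the opening and the grip force at its end, in the units of the state.
- ctrl.get_state(): the state, without advancing time (a new reading comes with each control period).
- get_image(name): name is "side" or "top" or "wrist"; returns a dict with "pixels" (420x560x3 uint8, red, green, blue), "fx", "fy", "cx", "cy" (pixels), "T" (4x4, takes a point from camera to world coordinates); the wrist camera has in their place "T_tool_cam" (4x4, takes a point from camera to tool coordinates, whose origin is the TCP and whose axes are the flange's). Camera axes: x right, y down, z forward; pixel columns grow to the right and rows downward; lengths in m; the calibration is good to about 2 mm. A picture is of the moment at which its call begins: read the wrist's pose just before it. There is no depth.
- job.close_job(): hands the job in; it is judged then, once.
The state is a dict: "time": time; "joint_positions": joint angles; "qd": joint speeds; "joint_torque": joint torques, N m; "position": TCP position; "tool_rot": TCP orientation; "ft_force": force on the tool from outside, world axes, zero at the start; "torque": the same for the moment, N m; "grip_width": opening from 0.0 (shut) to 1.0 (fully open); "grip_force": force on a finger pad.
Only numpy, scipy, OpenCV 4.12 (cv2) and the standard library are available. Lean on these libraries where they do the work, as an engineer would, in place of code of your own. Each camera call takes 0.05 s, during which the arm holds its last target. There are 200 camera calls.

## Task

The finger tab of the grey cutlery case is gone, so pick up the flat-bladed spreader, slip its blade under the cover's front lip and lever the hinged cover wide open, to at least 60 degrees, so that it stays up by itself. Do not touch the cover with the gripper. Then lay the spreader flat on the bare counter, clear of the case and without dropping it, and leave the other things where they are.

Things in the scene. Friction and masses are not known exactly. Their poses are not given: they have to be found in the camera images.
- case: grey plastic cutlery case, fixed; a low box 90 mm deep (x), 216 long (y), 50 high, with hinged cover. Origin: centre of underside; x from lip side (nearest the robot) to hinge side, z up. Front wall face at x = -45 mm; from it a level ledge juts to x = -61, its top 41 mm up, all along: between ledge and closed cover's lip is a slot 9 mm high, 16 deep, its back closed by the wall
- hinge (a point): fixed point on the hinge line of the cover, in the middle of its length: case x = +45 mm, z = 50 mm. The hinge line runs along the case's y
- lip (a point): on the cover: middle of its front lip's lower edge, 107 mm from the hinge line; axes turn with the cover: x from lip to hinge, y along the lip, z out of its upper face. The cover is a flat grey plate 6 mm thick, 220 mm long, flat underneath, 70 g; closed, its underside is 50 mm above the counter and its lip overhangs the front wall by 17 mm
- cover (a joint): angle of the cover: 0 closed (level), growing as the lip swings up and away from the robot, stop at 1.75 rad. Starts closed or slightly ajar (up to 0.05). The hinge is stiff (about 0.10 N m of friction, no spring): the cover stays at any angle; lifting it at the lip takes about 1.3 N
- spreader: butter spreader lying flat on the counter left or right of the case, 60 g: straight square wooden handle 100 mm long, 18 wide, 18 high, and a flat steel blade straight on from it, 80 mm long, 22 wide, 3 thick, at half the handle's height. Origin: centre of the handle's underside; x along it towards the blade, z up
- spreader_grip (a point): point in the middle of the handle's section, 20 mm from the handle's centre towards the blade (near the centre of mass), 9 mm above the handle's underside
- spreader_tip (a point): middle of the blade's square end, 110 mm from spreader_grip, 9 mm above the handle's underside (mid-thickness of the 3 mm blade)
- teaspoon: steel teaspoon, 150 mm long, rounded bowl, lying on the counter on the other side from the spreader; leave alone. Origin: its underside, mid-length
- mug: white ceramic mug, 80 mm across, 90 mm high; leave alone. Origin: centre of its underside
- canister: empty clear acrylic canister, open on top, 90 mm across, 120 mm high; leave alone. Origin: centre of its underside
- bento: purple bento box, 106 x 176 mm, 59 mm high, beyond the case; leave alone. Origin: centre of its underside
- saucer: white saucer, 124 mm across, 16 mm high; leave alone. Origin: centre of its underside
- jar: small amber glass jar, 60 mm across, 75 mm high; leave alone. Origin: centre of its underside
- soap: white soap bottle, 64 mm across, 180 mm high; leave alone. Origin: centre of its underside
Not all that is in view belongs to the job. There is more than one size of the spreader; the job needs the smaller. Several things have the shape of the case; the one meant has the colours described above.

How it is judged:
On the way:
1. the cover is up by 0.4 rad or more, borne by the spreader, with the blade's tip under the cover, inside its lip (value of joint cover above 0.4 rad and contact force between spreader and cover above 0.05 N and x of spreader_tip in the frame of lip above 0 m and z of spreader_tip in the frame of lip below 0.006 m), for 0.1 s.
At the end, for the whole second after the job is handed in: the cover stands still at more than 1.0 rad (57 degrees); the spreader lies flat and still on the counter (grip point and tip both less than 20 mm above it), not touching the case; nothing else displaced (value of joint cover above 1 rad and velocity of joint cover between -0.05 and 0.05 rad/s and height (world z) of each of spreader_grip, spreader_tip below 0.02 m and linear speed of spreader below 0.02 m/s and contact force between spreader and case below 0.05 N).
It fails at once if the robot touches the cover itself (more than 0.5 N) (contact force between any of the fingers, the arm and cover above 0.5 N).
It fails at once if the spreader is let go while its handle is more than 50 mm above the counter (height (world z) of spreader_grip above 0.05 m and contact force between the fingers and spreader below 0.05 N).
It fails at once if a bystander is displaced by more than 40 mm (distance of any of teaspoon, mug, canister, bento, saucer, jar, soap from where it was at the start of the episode above 0.04 m).
It also fails if it takes over 54 s, if anything falls off the work surface, if the arm or the gripper's body presses on something with over 40 N, if the wrist force passes 120 N, or if a joint passes its speed limit or range.

## Working session

There is one attempt and no reset: what is moved stays moved. The work goes in short steps, Python scripts to look and compute and a shell command to move; the robot and the scene stay as the last step left them, time stands still between calls to the robot, and variables do not carry over. Pictures are saved under pics/ and viewed, at most 12 in all, crops included, and the job is handed in when it is done.

```bash
mkdir -p pics; cat > h.py <<'E'
import cv2,numpy as np
from bench import ctrl,get_image,job
def snap(n,f):
    s=ctrl.get_state(); im=get_image(n); cv2.imwrite(f'pics/{f}.png',im['pixels'][:,:,::-1])
    from scipy.spatial.transform import Rotation as R
    if 'T' in im: T=np.array(im['T'])
    else:
        W=np.eye(4);W[:3,:3]=R.from_rotvec(s['tool_rot']).as_matrix();W[:3,3]=s['position'];T=W@np.array(im['T_tool_cam'])
    np.savez(f'pics/{f}.npz',T=T,K=[im['fx'],im['fy'],im['cx'],im['cy']]); return im
def px(f,u,v,z):
    d=np.load(f'pics/{f}.npz');fx,fy,cx,cy=d['K'];T=d['T']
    r=T[:3,:3]@[(u-cx)/fx,(v-cy)/fy,1];return T[:3,3]+r*(z-T[2,3])/r[2]
def proj(f,p):
    d=np.load(f'pics/{f}.npz');fx,fy,cx,cy=d['K'];c=np.linalg.inv(d['T'])@np.append(p,1)
    return c[0]/c[2]*fx+cx,c[1]/c[2]*fy+cy
E
python3 - <<'E'
from h import *
snap('top','top0');snap('side','side0')
a=cv2.imread('pics/top0.png')
cv2.imwrite('pics/top0b.png',cv2.resize(a,(800,600),interpolation=cv2.INTER_CUBIC))
s=ctrl.get_state();print(s['time'],s['position'],s['tool_rot'],s['grip_width'])
for f in('top0','side0'):
    d=np.load(f'pics/{f}.npz');print(d['T'].round(3),d['K'])
E
```

```text
0.1 [0.27069018 0.59042233 0.22157384] [-6.69849233e-01 -3.06909420e+00  2.61485865e-03] 0.998338412138795
[[ 0.028 -0.991  0.127  0.342]
 [-1.    -0.027  0.014 -0.002]
 [-0.01  -0.127 -0.992  1.467]
 [ 0.     0.     0.     1.   ]] [444.62695811 444.62695811 279.03183142 208.73050872]
[[ 0.99  -0.068  0.122  0.323]
 [-0.14  -0.508  0.85  -1.325]
 [ 0.005 -0.859 -0.512  0.838]
 [ 0.     0.     0.     1.   ]] [487.21239556 487.21239556 275.27645351 207.97466848]
```

View pics/top0b.png

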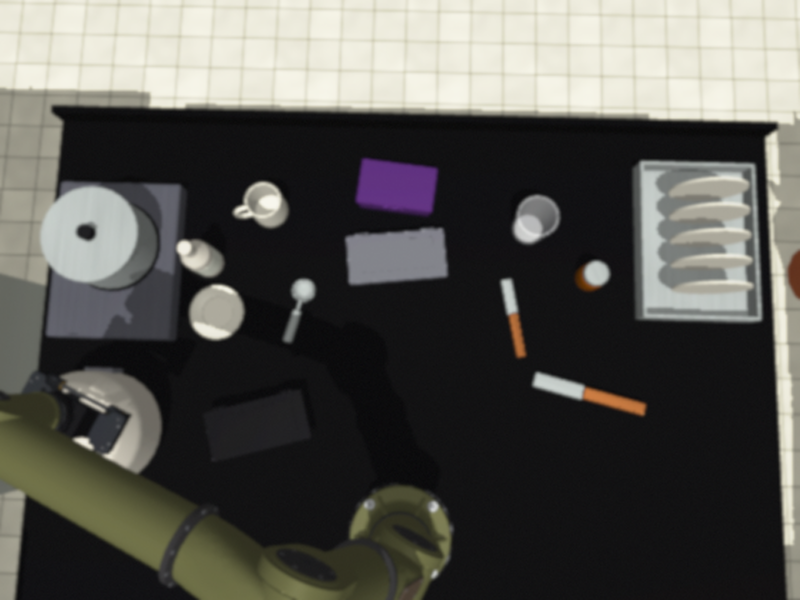

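View pics/side0.png

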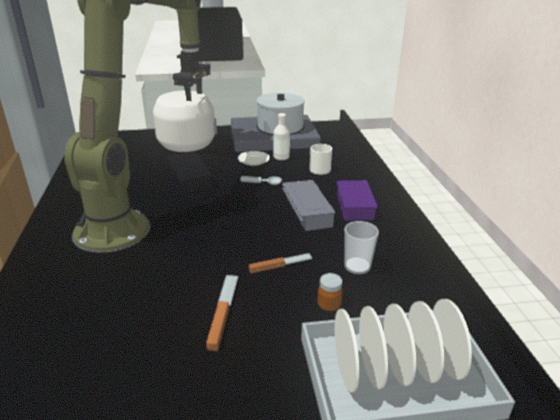

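The top view (800 px wide) shows two spreaders, a small one at about (514,318) and a big one at (590,393). The box shapes are a grey one at (397,256), a black one at (257,425) and the purple bento at (397,186). The small spreader and the grey case fit the description, and I'll confirm both in an enlarged crop.

```bash
python3 - <<'E'
from h import *
a=cv2.imread('pics/top0.png')[150:290,230:416]
cv2.imwrite('pics/c1.png',cv2.resize(a,None,fx=4.2,fy=4.2,interpolation=cv2.INTER_CUBIC))
E
```

```text
(no output)
```

View pics/c1.png

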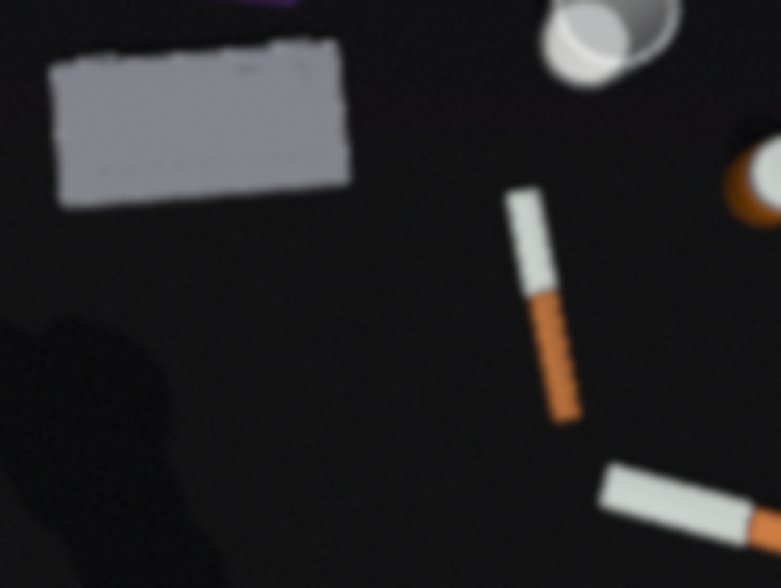

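The grey cover's corners are at (63,208), (350,184), (338,42) and (50,65) in the crop. The small spreader has its blade end at (523,190), the joint at (541,292) and the handle end at (567,420). These are the case and spreader to use.

```bash
python3 - <<'E'
from h import *
c=lambda u,v,z:px('top0',(u+.5)/4.2-.5+230,(v+.5)/4.2-.5+150,z)
A=[c(*p,.056) for p in((63,208),(350,184),(338,42),(50,65))]
for p in A:print('case',p.round(4))
print(np.linalg.norm(A[1]-A[0]),np.linalg.norm(A[2]-A[1]))
t,j,e=c(523,190,.0105),c(541,292,.015),c(567,420,.018);print(t,j,e,np.linalg.norm(t-j),np.linalg.norm(e-j))
u=(t-e)[:2];u/=np.linalg.norm(u);print('yaw',np.arctan2(u[1],u[0]),'grip est',t[:2]-.11*u, e[:2]+.07*u)
w=(A[0]-A[1]);print('case yaw(y axis)',np.arctan2(w[1],w[0])-np.pi/2)
top=lambda u,v,z:px('top0',u*.7,v*.7,z).round(3)
for n,u,v,z in(('mug',265,205,.05),('canister bottom',528,232,0),('jar',590,278,.04),('bento',397,186,.059),('teasp',303,290,.01),('saucer',217,312,.01),('soap',205,262,.03),('bigtip',535,379,.01),('bigend',645,410,.01),('kettle',90,430,.1),('black1',208,412,.05),('black2',300,392,.05),('black3',310,438,.05)):print(n,top(u,v,z))
E
```

```text
case [0.5512 0.1287 0.056 ]
case [ 0.5756 -0.0901  0.056 ]
case [ 0.6864 -0.0788  0.056 ]
case [0.6625 0.143  0.056 ]
0.22013813997785983 0.11133249576549308
[ 0.58201774 -0.22917067  0.0105    ] [ 0.50110719 -0.24304118  0.015     ] [ 0.40204574 -0.26312856  0.018     ] 0.08221409489378338 0.10112207826692228
yaw 0.18649180029704945 grip est [ 0.47392506 -0.24956606] [ 0.47083199 -0.25014967]
case yaw(y axis) 0.11126108926738154
mug [0.731 0.33  0.05 ]
canister bottom [ 0.696 -0.282  0.   ]
jar [ 0.583 -0.415  0.04 ]
bento [0.781 0.028 0.059]
teasp [0.542 0.24  0.01 ]
saucer [0.485 0.437 0.01 ]
soap [0.598 0.466 0.03 ]
bigtip [ 0.353 -0.297  0.01 ]
bigend [ 0.29  -0.544  0.01 ]
kettle [0.218 0.664 0.1  ]
black1 [0.26 0.43 0.05]
black2 [0.309 0.229 0.05 ]
black3 [0.21  0.203 0.05 ]
```

```bash
python3 -m crank '[[[0,0,-12,0.12,-1],[0,0,-12,0.12,-1],[0,0,-12,0.12,-1],[0,0,-12,0.12,-1],[0,0,-12,0.12,-1],[0,0,-12,0.12,-1],[0,0,0,0.12,-1],[0,0,0,0.12,-1],[0,0,0,0.12,-1],[0,0,0,0.12,-1]]]' 20; python3 -m crank '[[[0,0,0,0.12,-1],[0,0,0,0.12,-1],[0,0,0,0.12,-1],[0,0,0,0.12,-1],[0,0,0,0.12,-1],[0,0,0,0.12,-1],[0,0,0,0.12,-1],[0,0,0,0.12,-1],[0,0,0,0.12,-1],[0,0,0,0.12,-1]]]'
cat >> h.py <<'E'
def tool():
    from scipy.spatial.transform import Rotation as R
    s=ctrl.get_state();M=R.from_rotvec(s['tool_rot']).as_matrix();return s,M,np.arctan2(M[1,0],M[0,0])
def to(x,y,z,yaw=None):
    s,M,a=tool();d=M.T@(np.array([x,y,z])-s['position'])*1000
    print('t%.2f'%s['time'],'pos',s['position'].round(4),'yaw %.3f'%a,'tilt',M[:,2].round(3),'move',d.round(1),'turn',None if yaw is None else round(a-yaw,3),'w',round(s['grip_width'],3),'gf',s['grip_force'])
E
python3 -c "
from h import *
to(.50,.1,.26,.186);print(ctrl.get_state()['joint_positions'])"
```

```text
time: 0.93
position: [0.2707, 0.5907, 0.294]
tool_rot: [2.292, 2.148, -0.001]
ft_force: [0.1, 0.1, -0.7]
grip_width: 0.999
grip_force: 0.0
time: 1.77
position: [0.2707, 0.5906, 0.2939]
tool_rot: [3.104, 0.478, -0.001]
ft_force: [-0.5, -0.3, -0.1]
grip_width: 0.998
grip_force: 0.0
t1.77 pos [0.2707 0.5906 0.2939] yaw 0.306 tilt [-0.    -0.001 -1.   ] move [ 70.9 536.9  34.4] turn 0.12 w 0.998 gf 0.0
[-1.35576514  0.29970403  0.22634927  1.34585924 -0.06631633  1.50451633
 -2.39960097]
```

```bash
python3 -m crank '[[[0,0,0,0.12,-1],[10,37,2,0,-1],[10,37,2,0,-1],[10,37,2,0,-1],[10,37,2,0,-1],[10,37,2,0,-1],[10,37,2,0,-1],[10,37,2,0,-1],[10,37,2,0,-1],[10,37,2,0,-1]]]'; python3 -c "
from h import *
to(.44,-.24,.2,.186);print(ctrl.get_state()['joint_positions'])"
```

```text
time: 2.6
position: [0.423, 0.2792, 0.2762]
tool_rot: [-3.127, -0.301, 0.001]
ft_force: [0.1, 0.6, 0.5]
grip_width: 1.002
grip_force: 0.0
t2.60 pos [0.423  0.2792 0.2762] yaw 0.192 tilt [-0.  0. -1.] move [-82.3 512.9  76.1] turn 0.006 w 1.002 gf 0.0
[-1.08851809 -0.02053646  0.44906803  1.73053632  0.00871462  1.42983152
 -2.01951621]
```

```bash
python3 -m crank '[[[8,38,0,0,-1],[8,38,0,0,-1],[4,38,0,0,-1],[0,38,0,0,-1],[0,38,0,0,-1],[-3,38,0,0,-1],[-6,38,0,0,-1],[-10,38,5,0,-1],[-14,38,10,0,-1],[-20,38,15,0,-1]]]'; python3 -m crank '[[[-15,33,15,0,-1],[-15,33,15,0,-1],[-10,33,10,0,-1],[0,33,0,0,-1],[0,0,0,0,-1]]]'; python3 -c "
from h import *
to(.44,-.24,.2,.186);print(ctrl.get_state()['joint_positions'])
im=snap('wrist','w1')
for p in ((.582,-.229,.01),(.501,-.243,.015),(.402,-.263,.018)):print(proj('w1',p))
"
```

```text
time: 3.43
position: [0.4641, -0.0971, 0.248]
tool_rot: [3.127, 0.3, 0.003]
ft_force: [1.5, -0.2, 0.6]
grip_width: 0.999
grip_force: 0.0
time: 3.85
position: [0.448, -0.239, 0.2074]
tool_rot: [3.123, 0.286, -0.003]
ft_force: [0.1, 0.7, 0.3]
grip_width: 1.001
grip_force: 0.0
t3.85 pos [ 0.448  -0.239   0.2074] yaw 0.182 tilt [-0.001 -0.005 -1.   ] move [-8.  -0.5  7.5] turn -0.004 w 1.001 gf 0.0
[-0.66294964 -0.00220472  1.11274722  1.85046099  0.00772131  1.29077227
 -0.94076564]
(np.float64(286.49031707534965), np.float64(60.404376802937435))
(np.float64(285.0075274023473), np.float64(142.14811761182546))
(np.float64(285.7305778801687), np.float64(230.32781312141674))
```

View pics/w1.png

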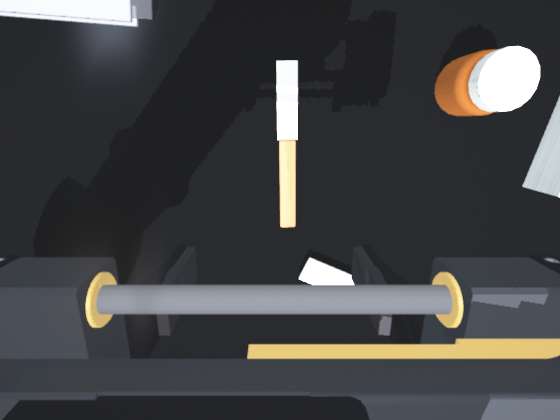

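```bash
python3 -c "
from h import *
t=px('w1',287,60,.0105);j=px('w1',287.5,139.5,.013);e=px('w1',288,227,.018);print(t,j,e)
u=(t-e)[:2];u/=np.linalg.norm(u);a=np.arctan2(u[1],u[0]);print(np.linalg.norm(t-j),np.linalg.norm(j-e))
g=((t[:2]-.1*u)+(e[:2]+.08*u))/2;print(a,g)
to(*g,.004,a)
"
```

```text
[ 0.58238949 -0.22943605  0.0105    ] [ 0.50414104 -0.24524391  0.013     ] [ 0.40652677 -0.26481597  0.018     ]
0.0798683815632989 0.099682558116472
0.19852915576319316 [ 0.48465455 -0.24909829]
t3.90 pos [ 0.4484 -0.2356  0.2074] yaw 0.185 tilt [-0.002 -0.003 -1.   ] move [ 33.6  19.4 203.4] turn -0.014 w 1.002 gf 0.0
```

```bash
python3 -m crank '[[[8,5,30,-0.01,-1],[8,5,30,0,-1],[8,5,30,0,-1],[9,4,30,0,-1],[0,0,30,0,-1],[0,0,20,0,-1],[0,0,12,0,-1],[0,0,8,0,-1],[0,0,0,0,-1],[0,0,0,0,-1]]]'; python3 -c "
from h import *
to(.4847,-.2491,.004,.1985);print(ctrl.get_state()['joint_positions'])"
```

```text
time: 4.73
position: [0.4865, -0.2437, 0.0186]
tool_rot: [-3.125, -0.317, -0.002]
ft_force: [0.4, 0.5, -0.0]
grip_width: 0.999
grip_force: 0.0
t4.73 pos [ 0.4865 -0.2437  0.0186] yaw 0.202 tilt [ 0.001  0.    -1.   ] move [-2.9  4.9 14.6] turn 0.004 w 0.999 gf 0.0
[-0.40204488  0.44236379  0.97190287  1.95538157 -0.44323818  0.97239522
 -0.58559433]
```

```bash
python3 -m crank '[[[-2,3,7,0,-1],[0,0,7,0,-1],[0,0,0,0,-1],[0,0,0,0,0.2],[0,0,0,0,1],[0,0,0,0,1],[0,0,0,0,1],[0,0,0,0,1],[0,0,0,0,1],[0,0,0,0,1]]]' 45;  python3 -c "
from h import *
to(.4847,-.2491,.004,.1985)"
```

```text
time: 5.57
position: [0.4845, -0.2473, 0.0039]
tool_rot: [-3.126, -0.317, -0.0]
ft_force: [0.0, 1.0, 0.0]
grip_width: 0.557
grip_force: 0.0
t5.57 pos [ 0.4845 -0.2473  0.0039] yaw 0.202 tilt [ 0.  0. -1.] move [-0.2  1.8 -0.1] turn 0.003 w 0.557 gf 0.0
```

```bash
python3 -m crank '[[[0,0,0,0,1],[0,0,0,0,1],[0,0,0,0,1],[0,0,0,0,1],[0,0,0,0,1],[0,0,0,0,1],[0,0,0,0,1],[0,0,0,0,1]]]' 45
```

```text
time: 6.23
position: [0.4845, -0.2473, 0.0038]
tool_rot: [-3.126, -0.316, -0.0]
ft_force: [0.2, -0.5, 0.4]
grip_width: 0.202
grip_force: 45.0
```

```bash
python3 -m crank '[[[0,0,-15,0,1],[0,0,-25,0,1],[0,0,-30,0,1],[0,0,-30,0.05,1],[0,-20,0,0.04,1],[-10,-30,0,0,1],[-10,-35,0,0,1],[-10,-35,0,0,1],[-10,-35,0,0,1],[-5,-35,0,0,1]]]';  python3 -m crank '[[[-5,-25,0,0,1],[0,-20,0,0,1],[0,-10,0,0,1],[0,0,0,0,1]]]';python3 -c "
from h import *
to(.448,0.006,.1,.111);print(ctrl.get_state()['joint_positions'])
im=snap('wrist','w2')
for y in(.108,-.108):
  for x,z in((-.062,.056),(.045,.056)):
    c,s=np.cos(.111),np.sin(.111);p=np.array([.563+c*(x+.062)-s*y,.019+s*(x+.062)+c*y,z]);print(proj('w2',p))
"
```

```text
time: 7.07
position: [0.4166, -0.0623, 0.1044]
tool_rot: [-3.134, -0.174, -0.003]
ft_force: [0.5, 1.3, -1.5]
grip_width: 0.201
grip_force: 45.0
time: 7.4
position: [0.4067, -0.008, 0.1043]
tool_rot: [-3.135, -0.18, -0.001]
ft_force: [-0.1, 0.6, -0.7]
grip_width: 0.207
grip_force: 45.0
t7.40 pos [ 0.4067 -0.008   0.1043] yaw 0.115 tilt [ 0.001  0.001 -1.   ] move [42.6 -9.2  4.3] turn 0.004 w 0.207 gf 44.99223589897156
[-0.99134098 -0.2197162   0.87787693  2.18738594  0.18795407  1.10224031
 -1.6671557 ]
(np.float64(64.58065737341909), np.float64(-32.79909909263125))
(np.float64(22.58991459332225), np.float64(-303.15554058904235))
(np.float64(449.90839342294527), np.float64(-31.378246331815063))
(np.float64(486.6381692900229), np.float64(-301.3312793847712))
```

View pics/w2.png

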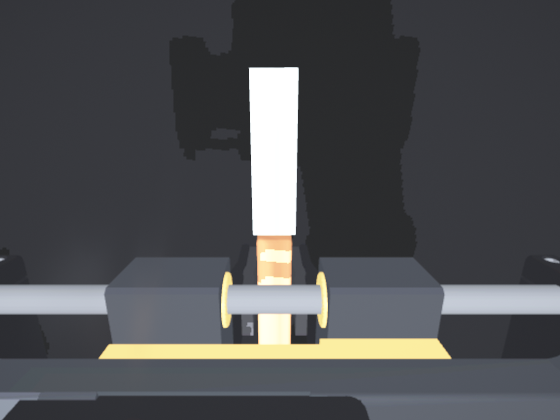

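```bash
python3 -c "
from h import *
s,M,a=tool();c,sn=np.cos(a),np.sin(a)
for dz in (-.01,0,.005,.01,.02):
  for u,v in((274,68),(274,235)):
    p=px('w2',u,v,s['position'][2]+dz)-s['position'];print(dz,'fwd %.4f left %.4f'%(c*p[0]+sn*p[1],-sn*p[0]+c*p[1]),end=' | ')
  print()
"; python3 -m crank '[[[5,-5,-20,0,1],[15,-5,-30,0,1],[15,0,-30,0,1],[10,0,-20,0,1],[0,0,0,0,1],[0,0,0,0,1]]]'
python3 -c "
from h import *
to(.448,0.006,.1,.111)
im=snap('wrist','w3')
"
```

```text
-0.01 fwd 0.1014 left 0.0016 | -0.01 fwd 0.0131 left 0.0014 | 
0 fwd 0.1000 left 0.0015 | 0 fwd 0.0169 left 0.0014 | 
0.005 fwd 0.0993 left 0.0015 | 0.005 fwd 0.0188 left 0.0014 | 
0.01 fwd 0.0987 left 0.0015 | 0.01 fwd 0.0207 left 0.0014 | 
0.02 fwd 0.0973 left 0.0015 | 0.02 fwd 0.0245 left 0.0014 | 
time: 7.95
position: [0.4516, 0.0035, 0.2047]
tool_rot: [3.136, 0.17, 0.003]
ft_force: [-0.1, 0.0, -1.7]
grip_width: 0.202
grip_force: 45.0
t7.95 pos [0.4516 0.0035 0.2047] yaw 0.108 tilt [ 0.002 -0.001 -1.   ] move [ -3.4  -3.  104.7] turn -0.003 w 0.202 gf 44.99179422855377
```

View pics/w3.png

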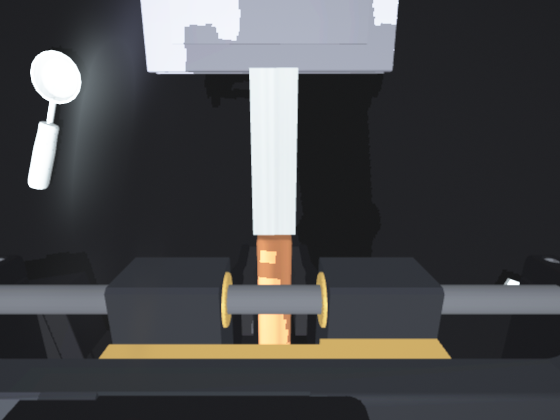

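```bash
python3 -c "
from h import *
for z in(.05,.055):
  L,R=px('w3',149,72.5,z),px('w3',393,72.5,z);w=L-R;print(L,R,np.linalg.norm(w),np.arctan2(-w[0],w[1]),(L+R)/2)
m=(px('w3',149,72.5,.05)+px('w3',393,72.5,.05))/2
for z in (.1,.04):to(m[0]-.116*np.cos(.111),m[1]-.116*np.sin(.111),z,.111)
"
```

```text
[0.55613297 0.12950772 0.05      ] [ 0.58035429 -0.09311839  0.05      ] 0.22393985767475091 0.10837192329438868 [0.56824363 0.01819466 0.05      ]
[0.55570552 0.12764471 0.055     ] [ 0.57954365 -0.09145933  0.055     ] 0.22039699286223077 0.10837192329438863 [0.56762459 0.01809269 0.055     ]
t8.00 pos [0.4502 0.0036 0.2034] yaw 0.109 tilt [-0.001 -0.001 -1.   ] move [  3.   -1.5 103.4] turn -0.002 w 0.204 gf 44.99173164367676
t8.00 pos [0.4502 0.0036 0.2034] yaw 0.109 tilt [-0.001 -0.001 -1.   ] move [  3.1  -1.6 163.4] turn -0.002 w 0.204 gf 44.99173164367676
```

```bash
python3 -m crank '[[[0,0,25,0,1],[0,-1,35,0,1],[0,0,35,0,1],[0,0,30,0,1],[0,0,20,0,1],[0,0,12,0,1],[0,0,6,0,1],[0,0,0,0,1],[0,0,0,0,1],[0,0,0,0,1]]]'
python3 -c "
from h import *
to(.4524,0.005,.040,.109);print(ctrl.get_state()['joint_positions'])
snap('wrist','w4');snap('side','s4')
a=cv2.imread('pics/w4.png')[0:220,100:460];b=cv2.imread('pics/s4.png');u,v=map(int,proj('s4',(.56,.01,.05)));print(u,v);b=b[v-45:v+45,u-60:u+60]
cv2.imwrite('pics/c4.png',np.hstack([cv2.resize(a,(392,240)),cv2.resize(b,(400,240),interpolation=cv2.INTER_CUBIC)]))
"
```

```text
time: 8.83
position: [0.4506, 0.0062, 0.0415]
tool_rot: [-3.136, -0.175, -0.002]
ft_force: [-0.1, 0.4, 0.3]
grip_width: 0.203
grip_force: 45.0
t8.83 pos [0.4506 0.0062 0.0415] yaw 0.111 tilt [ 0.001  0.001 -1.   ] move [1.6 1.4 1.5] turn 0.002 w 0.203 gf 44.99188005924225
[-0.99521001  0.09823908  0.96892289  2.15576894 -0.10158812  0.93140185
 -1.42736219]
288 202
```

View pics/c4.png

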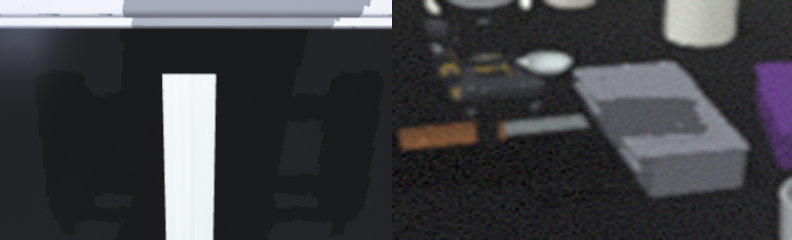

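```bash
python3 -c "
from h import *
m=np.array([.5675,.018]);u=np.array([np.cos(.11),np.sin(.11)])
for n,o,z in(('liptop',0,.056),('lipbot',0,.05),('ledgetop',.001,.041),('ledgebot?',.001,.035),('tip top',-.0185,.0485)):
  print(n,proj('w4',np.append(m+o*u,z)))
a=cv2.imread('pics/w4.png')[:30,[180,275,400]].mean(2).astype(int);print(a.T)
"
```

```text
liptop (np.float64(276.1817468439359), np.float64(16.616322797938096))
lipbot (np.float64(276.0874381290393), np.float64(20.894644085931674))
ledgetop (np.float64(275.966542665445), np.float64(24.187552635319776))
ledgebot? (np.float64(275.889406092879), np.float64(27.771171946803577))
tip top (np.float64(275.94059627126296), np.float64(68.58039936721681))
[[245 245 245 245 245 245 245 245 244 243 241 238 228 198 178 172 228 248
  248 248 248 248 244 219 169 133  55  37  37  37]
 [174 174 175 174 174 174 174 175 172 167 159 151 141 127 119 119 158 189
  189 189 189 189 190 161 120  93  39  27  26  26]
 [173 173 173 173 173 173 173 173 171 166 157 151 141 127 119 119 153 181
  180 181 180 181 180 155 119 100  60  35  36  37]]
```

```bash
python3 -m crank '[[[0,0,1.5,0,1],[6,0,0,0,1],[5,0,0,0,1],[5,0,0,0,1],[4,0,0,0,1],[3,0,0,0,1],[3,0,0,0,1],[0,0,0,0,1],[0,0,0,0,1]]]'
python3 -c "
from h import *
to(.4524,0.005,.040,.109);print(ctrl.get_state()['ft_force'])
snap('wrist','w5');a=cv2.imread('pics/w5.png')[0:240,130:420];snap('side','s5');b=cv2.imread('pics/s5.png')[157:247,228:348]
cv2.imwrite('pics/c5.png',np.hstack([cv2.resize(a,(392,324)),cv2.resize(b,(400,324),interpolation=cv2.INTER_CUBIC)]))
"
```

```text
time: 9.68
position: [0.476, 0.0091, 0.0392]
tool_rot: [3.136, 0.175, -0.0]
ft_force: [0.1, -0.1, 0.1]
grip_width: 0.199
grip_force: 45.0
t9.68 pos [0.476  0.0091 0.0392] yaw 0.112 tilt [-0. -0. -1.] move [-23.9   1.5  -0.8] turn 0.003 w 0.199 gf 44.99185502529144
[ 0.12873937 -0.13409044  0.06480622]
```

View pics/c5.png

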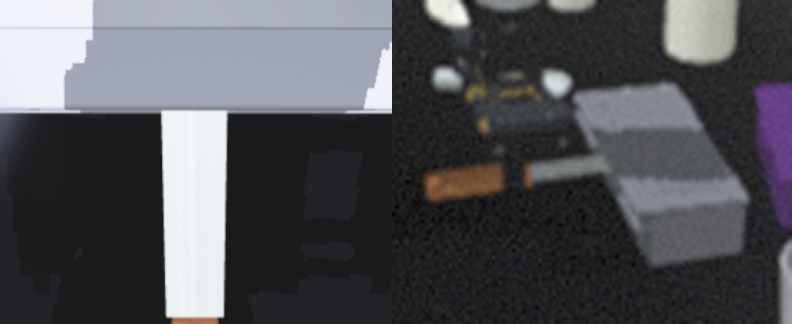

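```bash
python3 -m crank '[[[3,0,0,0,1],[2,0,0,0,1],[0,0,-3,0,1],[0.5,0,-9.5,0,1],[1.5,0,-9.5,0,1],[2.5,0,-9,0,1],[3.5,0,-9,0,1],[4,0,-8.5,0,1],[0,0,0,0,1],[0,0,0,0,1]]]' 55
python3 -c "
from h import *
to(.4524,0.005,.040,.109);print(ctrl.get_state()['ft_force'])
snap('wrist','w6');a=cv2.imread('pics/w6.png')[0:240,130:420];snap('side','s6');b=cv2.imread('pics/s6.png')[137:247,228:348]
cv2.imwrite('pics/c6.png',np.hstack([cv2.resize(a,(392,324)),cv2.resize(b,(353,324),interpolation=cv2.INTER_CUBIC)]))
"
```

```text
time: 10.62
position: [0.4943, 0.0115, 0.0888]
tool_rot: [-3.136, -0.176, -0.004]
ft_force: [-0.2, 0.3, -0.1]
grip_width: 0.203
grip_force: 55.0
t10.62 pos [0.4943 0.0115 0.0888] yaw 0.112 tilt [ 0.003  0.001 -1.   ] move [-42.5   1.8  48.7] turn 0.003 w 0.203 gf 54.991875886917114
[-0.16035806  0.30446529 -0.07976478]
```

View pics/c6.png

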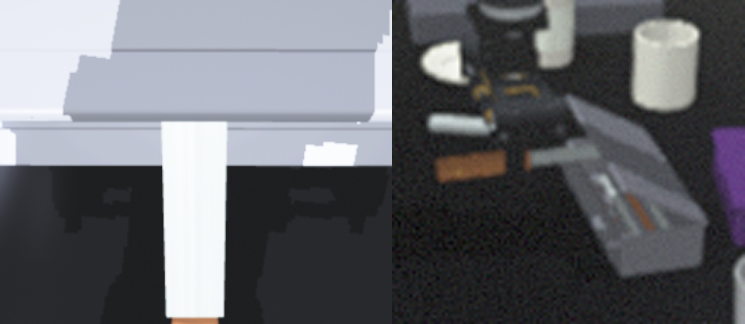

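```bash
python3 -m crank '[[[4.5,0,-8,0,1],[5.5,0,-7.5,0,1],[6.5,0,-7,0,1],[7,0,-6,0,1],[8,0,-5.5,0,1],[8,0,-5,0,1],[8.5,0,-4,0,1],[9,0,-3,0,1],[0,0,0,0,1],[0,0,0,0,1]]]' 
python3 -c "
from h import *
to(.4524,0.005,.040,.109);print(ctrl.get_state()['ft_force'])
snap('wrist','w7');a=cv2.imread('pics/w7.png')[0:240,130:420];snap('side','s7');b=cv2.imread('pics/s7.png')[117:247,228:368]
cv2.imwrite('pics/c7.png',np.hstack([cv2.resize(a,(392,324)),cv2.resize(b,(349,324),interpolation=cv2.INTER_CUBIC)]))
"
```

```text
time: 11.55
position: [0.5505, 0.0174, 0.1339]
tool_rot: [3.136, 0.175, 0.002]
ft_force: [0.8, -0.1, -0.3]
grip_width: 0.202
grip_force: 55.0
t11.55 pos [0.5505 0.0174 0.1339] yaw 0.112 tilt [ 0.001 -0.001 -1.   ] move [-98.9   1.3  93.8] turn 0.003 w 0.202 gf 54.99184727668762
[ 0.80247526 -0.11919584 -0.29534327]
```

View pics/c7.png

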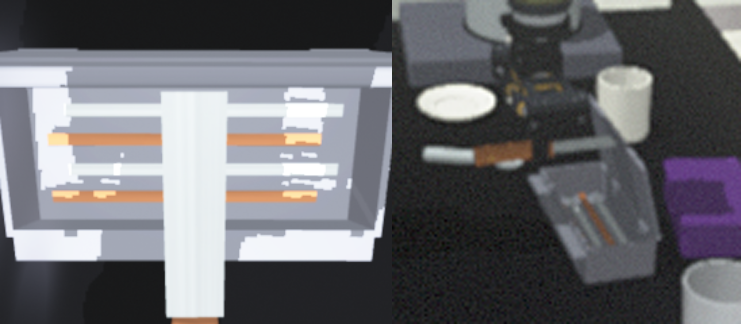

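```bash
python3 -m crank '[[[-6,0,0,0,1],[-10,0,0,0,1],[-15,0,0,0,1],[-15,0,0,0,1],[-15,0,0,0,1],[-15,0,0,0,1],[-15,0,0,0,1],[0,15,0,0,1],[0,30,0,0,1],[0,35,0,0,1]]]'; python3 -m crank '[[[0,35,0,0,1],[4,35,0,0,1],[6,35,0,0,1],[8,35,0,0,1],[8,25,0,0,1],[8,10,0,0,1],[0,0,0,-0.09,1],[0,0,0,0,1]]]'
python3 -c "
from h import *
to(.4845,-.2473,.0045,.202)"
```

```text
time: 12.48
position: [0.4672, -0.0705, 0.1336]
tool_rot: [-3.132, -0.183, -0.001]
ft_force: [0.5, 0.1, -0.1]
grip_width: 0.199
grip_force: 55.0
time: 13.15
position: [0.5205, -0.2432, 0.1336]
tool_rot: [3.125, 0.317, -0.001]
ft_force: [-0.3, 0.6, -1.4]
grip_width: 0.199
grip_force: 55.0
t13.15 pos [ 0.5205 -0.2432  0.1336] yaw 0.202 tilt [-0.001 -0.    -1.   ] move [-36.   -3.2 129.1] turn -0.0 w 0.199 gf 54.99044358730316
```

```bash
python3 -m crank '[[[-12,0,10,0,1],[-12,0,25,0,1],[-12,0,30,0,1],[0,0,25,0,1],[0,0,18,0,1],[0,0,10,0,1],[0,0,5,0,1],[0,0,2,0,1],[0,0,0,0,1],[0,0,0,0,1]]]'
python3 -c "
from h import *
to(.4845,-.2473,.0038,.202)
snap('side','s8');a=cv2.imread('pics/s8.png');cv2.imwrite('pics/c8.png',cv2.resize(a[110:330,190:470],(760,597),interpolation=cv2.INTER_CUBIC))"
```

```text
time: 13.98
position: [0.4869, -0.2496, 0.0099]
tool_rot: [3.125, 0.316, 0.003]
ft_force: [0.2, -0.2, -1.2]
grip_width: 0.198
grip_force: 55.0
t13.98 pos [ 0.4869 -0.2496  0.0099] yaw 0.202 tilt [ 0.002 -0.    -1.   ] move [-1.9 -2.7  6.1] turn -0.0 w 0.198 gf 54.991734623909
```

View pics/c8.png

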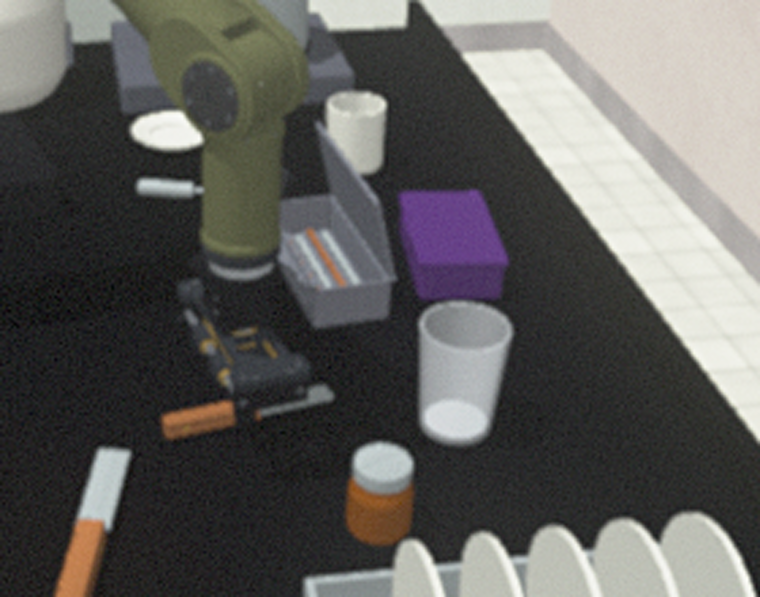

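The cover stands open at about 75° (lip near (322,130) in the crop). The spreader is level just above the counter at (165–330, 390–430), and the other things look undisturbed. Next I'll lower it the last 6 mm, open the gripper and lift away.

```bash
python3 -m crank '[[[0,0,2,0,1],[0,0,2,0,1],[0,0,1.5,0,1],[0,0,0,0,1],[0,0,0,0,1],[0,0,0,0,0.4],[0,0,0,0,0.4],[0,0,0,0,0.4],[0,0,0,0,0.4],[0,0,0,0,0.4]]]'; python3 -m crank '[[[0,0,0,0,0.2],[0,0,0,0,0.2],[0,0,-5,0,0.2],[0,0,-15,0,0.2],[0,0,-25,0,0.2],[0,0,-30,0,0.2],[0,0,-30,0,0.2],[0,0,-10,0,0.2],[0,0,0,0,0.2],[0,0,0,0,0.2]]]'
python3 -c "
from h import *
snap('wrist','w9');snap('side','s9')
a=cv2.imread('pics/w9.png');b=cv2.imread('pics/s9.png')[110:330,190:470]
cv2.imwrite('pics/c9.png',np.hstack([cv2.resize(a,(400,300)),cv2.resize(b,(390,300))]))"
```

```text
time: 14.87
position: [0.4859, -0.2494, 0.0031]
tool_rot: [-3.126, -0.316, 0.0]
ft_force: [-0.5, 0.0, 0.2]
grip_width: 0.296
grip_force: 0.0
time: 15.7
position: [0.4864, -0.2491, 0.1188]
tool_rot: [-3.125, -0.317, -0.003]
ft_force: [0.0, -0.0, -0.4]
grip_width: 0.403
grip_force: 0.0
```

View pics/c9.png

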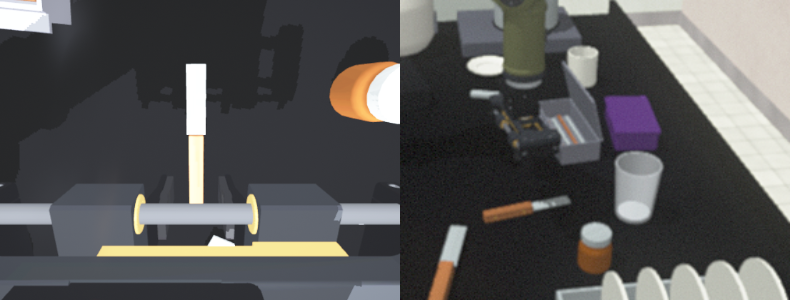

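The spreader lies flat and free on the bare counter (side crop (485–570, 200–220)), the cover stays open, and the bystanders are in place.

```bash
python3 -c "
from bench import job
print(job.close_job())"
```

```text
the job is handed in; nothing more can be done
None
```

I levered the cover open to about 75° with the spreader (estimated from the tip position), and it stays up by itself. I then laid the spreader flat on the bare counter clear of the case, saw no other object moved in the last picture, and handed the job in at about 16 s; no verdict was returned.

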